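Sweep the dropped dog biscuits into the catch tray

TASK

Clear the dropped dog biscuits off the grooming bench: with the fingertips, sweep the three round biscuits along the bench top through the open side of the steel catch tray, until all three lie flat and wholly inside it. Only push them, never pick them up, and leave the chew ring, the slicker brush, the comb and the clear tub where they lie.

Things in the scene. Friction and masses are not known exactly. Their poses are not given: they have to be found in the camera images.
- biscuit_1: round flat dog biscuit, a solid light-brown disc 40 mm in diameter and 16 mm thick, about 18 g, lying loose on the bench; one of three alike. Origin: centre of its underside
- biscuit_2: round flat dog biscuit, a solid light-brown disc 40 mm in diameter and 16 mm thick, about 18 g, lying loose on the bench; one of three alike. Origin: centre of its underside
- biscuit_3: round flat dog biscuit, a solid light-brown disc 40 mm in diameter and 16 mm thick, about 18 g, lying loose on the bench; one of three alike. Origin: centre of its underside
- tray: low three-sided stainless tray, fixed to the bench. Inside it is 220 mm wide (its x) and 130 mm deep (its y); walls 30 mm high and 6 mm thick on the left, right and back, none on the fourth side, the mouth. No lip or step at the mouth: its floor is level with the bench top. Origin: middle of the mouth line, at bench height; its +y axis points straight out of the mouth over the bench, the inside reaches from y = 0 to y = -130 mm and from x = -110 to +110 mm
- chew_ring: teal rubber chew ring lying flat, 92 mm outside, 52 mm inside, 20 mm thick; to be left alone. Origin: its centre, at bench height
- brush: white slicker brush lying with its pins up, 193 mm long along its y, head 62 mm wide at the -y end, 23 mm high; to be left alone. Origin: underside, about half-way along
- comb: flat stainless comb, 190 mm long along its y, 34 mm wide, 6 mm thick; to be left alone. Origin: underside, at the middle
- tub: empty clear plastic tub, open on top, 110 mm (its x) by 140 mm (its y), 55 mm high; to be left alone. Origin: centre of its underside

How it is judged:
By the outcome, as a careful person would: the job done as asked, in the order asked, and still so for the second after the job is handed in, with the robot touching nothing.
It also fails if it takes over 64 s, if anything falls off the work surface, if the arm or the gripper's body presses on something with over 40 N, if the wrist force passes 120 N, or if a joint passes its speed limit or range.

ROBOT

A 6-joint arm with a two-finger parallel gripper is mounted at the origin on the work surface. World frame = base frame: x ahead of the robot, y to its left, z up, the work surface at z = 0. Lengths are in m, angles in rad, forces in N, time in s.
With the tool pointing down it reaches from about 0.4 to 0.925 m from the base axis. Payload 3.4 kg.
Tool frame: the origin (TCP) lies at the very end of the fingers, on their centre line; the grasp point (between the pads) lies 19 mm behind it (ctrl.grip_depth is the distance from the TCP to the grasp point, in m); z points along the fingers, y is the direction in which the jaws open and shut (so a half turn about z gives the same grasp; the last joint's range is limited). The gripper opens to 85 mm and grips with 20 to 120 N. Pads are 22 mm wide; open, the fingers measure 114 mm over their backs; the gripper's body (76 mm by 85 mm) begins 54 mm behind the grasp point. The pads swing forward as they close: fully open they stand 13 mm farther back than shut.
Start: joints at [-1.204, 0.307, 1.506, -0, 1.328, -0.073], TCP at [0.245, -0.52, 0.231] pointing down, gripper open.
Joint ranges: [-3.12, 3.12], [-1.05, 2.28], [0.14, 2.33], [-1.42, 4.57], [0.1, 2.73], [-2.68, 2.68]. Speed limits (rad/s): [2.57, 2.57, 3.14, 3.14, 3.14, 3.14].

INTERFACE

Orientations are given as a rotation vector (axis times angle).
In Python, from station import ctrl, viewer, models gives the robot as it stands. The module is installed in compiled form; this text tells all that it offers.
- The arm moves only by the shell command python3 -m pendant 'ROWS' [FORCE]. ROWS is JSON, a list of rows, each an object with "linear": the shift along the tool's x, y, z in mm, a list of three; "rot": the turn, a rotation vector about the tool's x, y, z in rad, a list of three; "fingers": the opening, from -1 (shut) to 1 (fully open), so that 0 is half open. A call has exactly 5 rows; each row is the pose to reach, as a shift and turn from the pose commanded when the call began, along the tool's axes at that moment; what a row does not reach only later rows make up. A row lasts 1/8 s, in which the tool goes at most 62.5 mm and 10.7 degrees, less where a joint would pass 70% of its speed; a pose out of reach is approached as far as the arm can. A call with a gripper value outside its range is refused whole. The fingers move at their own pace and stop on an object; FORCE is the grip in N (left out, the last holds). Time passes only in rows, so rows that repeat a pose let the fingers close, or fill a call up. It gives the time, the measured TCP pose, the force and the opening at its end, in the units of the state.
- ctrl.get_obs(): the state, without advancing time (a new reading comes with each control period).
- viewer.get_image(name): name is "side" or "top" or "wrist"; returns the picture (420x560x3 uint8, blue, green, red); there is no depth.
- viewer.camera_model(name): a dict with "fx", "fy", "cx", "cy" (pixels), "cam_to_world" (4x4, takes a point from camera to world coordinates). Camera axes: x right, y down, z forward; pixel columns grow to the right and rows downward; lengths in m; the calibration is good to about 2 mm. A picture is of the moment at which its call begins: read the wrist's pose just before it. camera_model takes no time and is no camera call; for the wrist camera it gives the pose at the moment of the call.
- ctrl.job_done(): hands the job in, once; it reports no verdict.
Trained networks look in the newest picture that a camera, given by its name, has taken for a name from the list of things; names that differ only in an ending like _2 or _b are one class to them, and where a whole thing is asked for, a point or a joint stands for the part that bears it (a point fixed in the world has none). Each returns a list of dicts, best first, with "conf" (0 to 1); they miss things now and then, are a little off and sometimes report something else, mostly with a low value. They report only what shows in the picture. A call takes as long as a camera call.
- models.recognise(camera, label): "box" ([centre column, centre row, width, height] as shares, 0 to 1, of the picture: columns of its width, rows of its height, round what is visible of it).
- models.pinpoint(camera, label): "position" ([column, row] as shares, 0 to 1, of the picture: columns of its width, rows of its height: a listed point, or the origin of a listed thing).
The state is a dict: "time_s": time; "joints": joint angles; "dq": joint speeds; "joint_torque": joint torques, N m; "tool_pos": TCP position; "ee_rot": TCP orientation; "force": force on the tool from outside, world axes, zero at the start; "wrist_torque": the same for the moment, N m; "gripper_width": opening from 0.0 (shut) to 1.0 (fully open).
Only numpy, scipy, OpenCV 4.12 (cv2) and the standard library are available. Lean on these libraries where they do the work, as an engineer would, in place of code of your own. Each camera call takes 0.05 s, during which the arm holds its last target. There are 200 camera calls.

## Working session

There is one attempt and no reset: what is moved stays moved. The work goes in short steps, Python scripts to look and compute and a shell command to move; the robot and the scene stay as the last step left them, time stands still between calls to the robot, and variables do not carry over. Pictures are saved under pics/ and viewed, about 8 in all and at most 12, crops included, and the job is handed in when it is done.

```bash
mkdir -p pics
cat > h.py <<'E'
import numpy as np, cv2
from scipy.spatial.transform import Rotation as R
from station import ctrl, viewer, models
def ray(cam,u,v,z):
    m=viewer.camera_model(cam); T=np.array(m["cam_to_world"])
    d=T[:3,:3]@np.array([(u-m["cx"])/m["fx"],(v-m["cy"])/m["fy"],1]); o=T[:3,3]
    return o+d*(z-o[2])/d[2]
def proj(cam,p):
    m=viewer.camera_model(cam); T=np.linalg.inv(np.array(m["cam_to_world"]))
    q=T[:3,:3]@np.array(p)+T[:3,3]; return np.array([m["fx"]*q[0]/q[2]+m["cx"],m["fy"]*q[1]/q[2]+m["cy"]])
E
python3 - <<'E'
from h import *
np.set_printoptions(precision=4,suppress=True)
o=ctrl.get_obs(); print(o["time_s"],o["tool_pos"],o["ee_rot"],R.from_rotvec(o["ee_rot"]).as_matrix(),o["gripper_width"])
for c in ["top","side"]:
    cv2.imwrite(f"pics/{c}0.png",viewer.get_image(c))
print(viewer.camera_model("top"))
for l in ["biscuit_1","tray","chew_ring","brush","comb","tub"]:
    for d in models.pinpoint("top",l)[:4]:
        u,v=d["position"][0]*560,d["position"][1]*420
        print(l,round(d["conf"],2),round(u),round(v),ray("top",u,v,0)[:2])
E
```

```text
0.0 [ 0.2451 -0.5194  0.2304] [-3.0636 -0.6865  0.0005] [[ 0.9044  0.4267 -0.0007]
 [ 0.4267 -0.9044  0.0019]
 [ 0.0001 -0.002  -1.    ]] 1.0025339108875897
{'fx': 385.5598858552133, 'fy': 385.5598858552133, 'cx': 276.08891784924725, 'cy': 210.71056750099535, 'cam_to_world': array([[-0.0183, -0.994 ,  0.1076,  0.5409],
       [-0.9992,  0.022 ,  0.0332,  0.1125],
       [-0.0354, -0.1069, -0.9936,  0.7377],
       [ 0.    ,  0.    ,  0.    ,  1.    ]])}
biscuit_1 0.95 291 284 [0.4814 0.1114]
biscuit_1 0.85 314 248 [0.5474 0.0668]
biscuit_1 0.83 305 200 [0.6397 0.0814]
tray 0.85 429 249 [ 0.5428 -0.1498]
chew_ring 0.87 188 314 [0.4292 0.307 ]
brush 0.74 326 134 [0.7694 0.0357]
brush 0.62 187 311 [0.4346 0.3092]
comb 0.8 143 258 [0.5352 0.3948]
tub 0.59 165 177 [0.6925 0.3544]
```

View pics/top0.png

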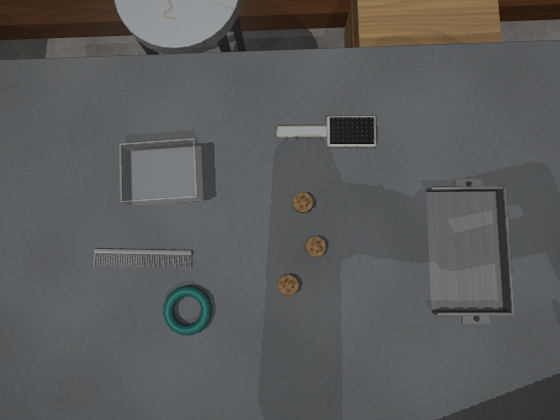

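View pics/side0.png

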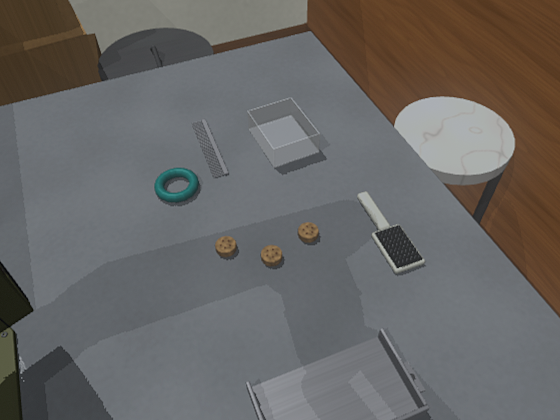

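The top view shows three biscuits at about (303,203), (316,246) and (288,285). The tray is on the right with its mouth facing left at column 430, which is world +y. The ring, comb, tub and brush are clear of the sweep paths. Next I'll refine the biscuit positions by colour and measure the tray corners.

```bash
cat >> h.py <<'E'
def biscuits(cam="top",im=None):
    im=viewer.get_image(cam) if im is None else im
    hsv=cv2.cvtColor(im,cv2.COLOR_BGR2HSV); m=cv2.inRange(hsv,(5,70,60),(22,255,255)); 
    m=cv2.morphologyEx(m,cv2.MORPH_CLOSE,np.ones((5,5),np.uint8)); m[:80]=0
    n,_,s,c=cv2.connectedComponentsWithStats(m)
    return [(c[i].round(1),int(s[i,4]),ray(cam,*c[i],.010)[:2].round(4)) for i in range(1,n) if 60<s[i,4]<2500]
E
python3 - <<'E'
from h import *
np.set_printoptions(precision=4,suppress=True)
im=cv2.imread("pics/top0.png")
for b in biscuits("top",im): print(*b)
for uv,z in [((428,188),.03),((505,187),.03),((429,313),.03),((512,314),.03),((431,194),0),((433,308),0)]: print(uv,z,ray("top",*uv,z)[:2])
cv2.imwrite("pics/tray.png",cv2.resize(im[165:335,395:545],None,fx=3.5,fy=3.5,interpolation=cv2.INTER_CUBIC))
E
```

```text
[302.3 202.1] 337 [0.6351 0.0866]
[315.2 246.2] 346 [0.5512 0.0646]
[287.9 284.8] 355 [0.4806 0.1174]
(428, 188) 0.03 [ 0.6532 -0.1432]
(505, 187) 0.03 [ 0.6517 -0.2816]
(429, 313) 0.03 [ 0.4293 -0.1315]
(512, 314) 0.03 [ 0.4257 -0.2755]
(431, 194) 0 [ 0.6463 -0.159 ]
(433, 308) 0 [ 0.4335 -0.1497]
```

View pics/tray.png

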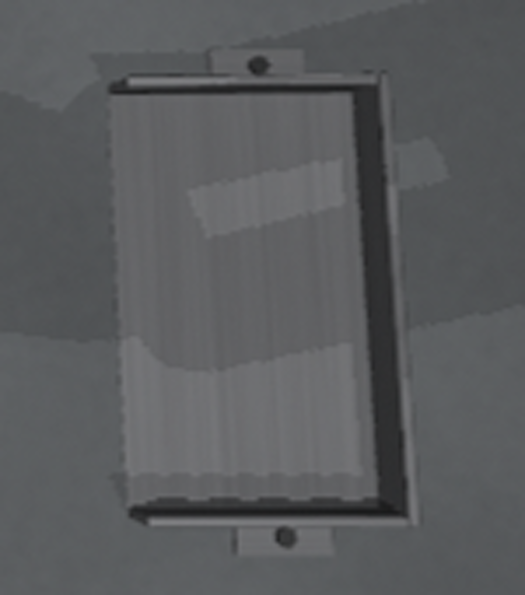

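The tray interior spans about x 0.433 to 0.65 and y -0.15 to -0.28, tilted roughly 1°. I'll push each biscuit with the two fingers partly open (about 28 mm gap) as a cradle. I'm moving over now.

```bash
cat >> h.py <<'E'
def to(p,yaw_deg):
    "tool-axis shift (mm) and turn to put TCP at p, pointing down, tool y at yaw_deg in world"
    o=ctrl.get_obs(); A=R.from_rotvec(o["ee_rot"]); a=np.radians(yaw_deg)
    y=np.array([np.cos(a),np.sin(a),0]); z=np.array([0,0,-1.]); M=R.from_matrix(np.c_[np.cross(y,z),y,z])
    print(round(o["time_s"],2),"tcp",np.round(o["tool_pos"],4),"F",np.round(o["force"],1),"w",round(o["gripper_width"],3))
    print("lin",(A.inv().apply(np.array(p)-o["tool_pos"])*1000).round(0),"rot",(A.inv()*M).as_rotvec().round(3))
E
python3 -m pendant '[{"linear":[45,-36,15],"rot":[0,0,-0.16],"fingers":-0.34},{"linear":[92,-73,30],"rot":[0,0,-0.32],"fingers":-0.34},{"linear":[138,-110,45],"rot":[0,0,-0.48],"fingers":-0.34},{"linear":[184,-147,60],"rot":[0,0,-0.64],"fingers":-0.34},{"linear":[230,-184,75],"rot":[0,0,-0.80],"fingers":-0.34}]' 20
python3 -c "
from h import *
to((.55,.112,.06),0)"
```

```text
time_s: 1.02
tool_pos: [0.3756, -0.2541, 0.1562]
ee_rot: [2.551, 1.832, 0.001]
force: [0.4, -0.5, -0.3]
gripper_width: 0.328
1.02 tcp [ 0.3756 -0.2541  0.1562] F [ 0.4 -0.5 -0.3] w 0.328
lin [403.  48.  96.] rot [ 0.001  0.001 -0.325]
```

```bash
python3 -m pendant '[{"linear":[58,7,5],"rot":[0,0,-0.10],"fingers":-0.34},{"linear":[116,14,10],"rot":[0,0,-0.20],"fingers":-0.34},{"linear":[174,21,15],"rot":[0,0,-0.30],"fingers":-0.34},{"linear":[232,28,20],"rot":[0,0,-0.325],"fingers":-0.34},{"linear":[290,35,25],"rot":[0,0,-0.325],"fingers":-0.34}]'
python3 -c "
from h import *
to((.55,.112,.05),0)"
```

```text
time_s: 1.65
tool_pos: [0.5029, 0.0093, 0.1315]
ee_rot: [2.226, 2.216, 0.001]
force: [1.2, -0.8, 0.6]
gripper_width: 0.333
1.65 tcp [0.5029 0.0093 0.1315] F [ 1.2 -0.8  0.6] w 0.333
lin [103.  47.  81.] rot [ 0.001  0.    -0.005]
```

```bash
python3 -m pendant '[{"linear":[40,18,28],"rot":[0,0,-0.005],"fingers":-0.34},{"linear":[80,36,56],"rot":[0,0,-0.005],"fingers":-0.34},{"linear":[103,47,81],"rot":[0,0,-0.005],"fingers":-0.34},{"linear":[103,47,81],"rot":[0,0,-0.005],"fingers":-0.34},{"linear":[103,47,81],"rot":[0,0,-0.005],"fingers":-0.34}]'
python3 - <<'E'
from h import *
to((.55,.112,.005),0)
for c in ("wrist","side"): cv2.imwrite(f"pics/{c}1.png",viewer.get_image(c))
a=[cv2.imread(f"pics/{c}1.png") for c in ("wrist","side")]
cv2.imwrite("pics/a1.png",cv2.resize(np.hstack(a),(800,300),interpolation=cv2.INTER_AREA))
E
```

```text
time_s: 2.28
tool_pos: [0.5492, 0.1099, 0.0505]
ee_rot: [-2.221, -2.222, 0.001]
force: [-0.3, -0.7, 0.4]
gripper_width: 0.331
2.27 tcp [0.5492 0.1099 0.0505] F [-0.3 -0.7  0.4] w 0.331
lin [ 2.  1. 46.] rot [-0.  0.  0.]
```

View pics/a1.png

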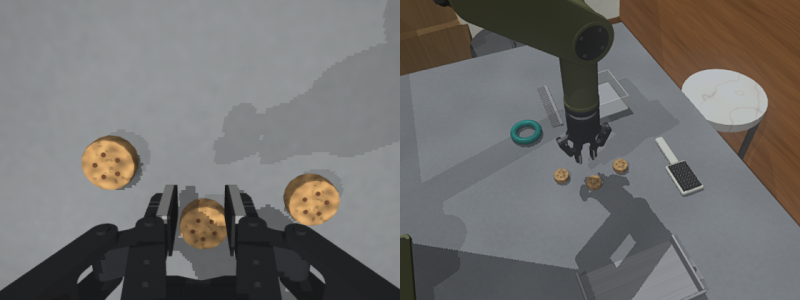

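The wrist view shows biscuit 2 straight ahead of the gap, with biscuits 1 and 3 to either side. I'll cross-check positions from the wrist camera, then descend.

```bash
python3 - <<'E'
from h import *
im=cv2.imread("pics/wrist1.png"); s=560/400
for u,v in [(109,161),(203,223),(313,198)]: print(ray("wrist",u*s,v*s,.016)[:2].round(4))
print(proj("wrist",(.549,.11,.0505))/s)
E
python3 -m pendant '[{"linear":[0,1,12],"rot":[0,0,0],"fingers":-0.34},{"linear":[0,1,24],"rot":[0,0,0],"fingers":-0.34},{"linear":[0,1,36],"rot":[0,0,0],"fingers":-0.34},{"linear":[0,1,45],"rot":[0,0,0],"fingers":-0.34},{"linear":[0,1,45],"rot":[0,0,0],"fingers":-0.34}]'
```

```text
[0.4832 0.1208]
[0.5509 0.0696]
[0.6338 0.0911]
[200.48212449 197.04092895]
time_s: 3.0
tool_pos: [0.5495, 0.1101, 0.0041]
ee_rot: [-2.22, -2.22, 0.003]
force: [0.8, -0.3, 0.4]
gripper_width: 0.334
```

```bash
python3 -m pendant '[{"linear":[-10,0,0],"rot":[0,0,0],"fingers":-0.34},{"linear":[-30,0,0],"rot":[0,0,0],"fingers":-0.34},{"linear":[-55,0,0],"rot":[0,0,0],"fingers":-0.34},{"linear":[-80,0,0],"rot":[0,0,0],"fingers":-0.34},{"linear":[-105,0,0],"rot":[0,0,0],"fingers":-0.34}]'
python3 - <<'E'
from h import *
to((.549,-.19,.0045),0)
im=viewer.get_image("top"); cv2.imwrite("pics/t2.png",im)
for b in biscuits("top",im): print(*b)
cv2.imwrite("pics/wrist2.png",viewer.get_image("wrist"))
E
```

```text
time_s: 3.62
tool_pos: [0.5504, 0.0031, 0.0058]
ee_rot: [2.222, 2.22, 0.0]
force: [0.4, 0.0, 0.3]
gripper_width: 0.329
3.62 tcp [0.5504 0.0031 0.0058] F [0.4 0.  0.3] w 0.329
lin [-193.   -1.    1.] rot [ 0.001  0.    -0.001]
[302.4 202.1] 338 [0.6351 0.0866]
[287.9 284.8] 355 [0.4807 0.1174]
```

View pics/wrist2.png

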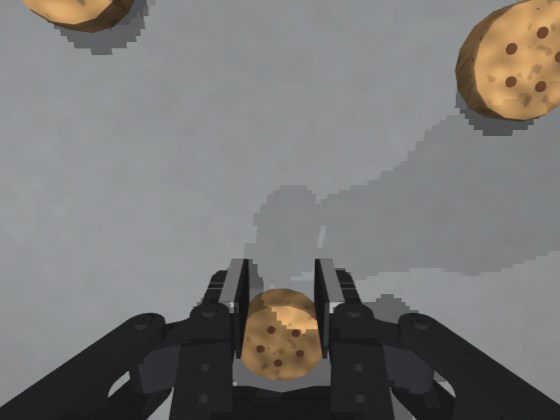

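The biscuit sits centred in the cradle between the fingertips at about (283,335). I'll keep pushing.

```bash
python3 -m pendant '[{"linear":[-15,0,0],"rot":[0,0,0],"fingers":-0.34},{"linear":[-40,0,0],"rot":[0,0,0],"fingers":-0.34},{"linear":[-65,0,0],"rot":[0,0,0],"fingers":-0.34},{"linear":[-90,0,0],"rot":[0,0,0],"fingers":-0.34},{"linear":[-115,0,0],"rot":[0,0,0],"fingers":-0.34}]'
python3 -m pendant '[{"linear":[-25,0,0],"rot":[0,0,0],"fingers":-0.34},{"linear":[-45,0,0],"rot":[0,0,0],"fingers":-0.34},{"linear":[-62,0,0],"rot":[0,0,0],"fingers":-0.34},{"linear":[-73,0,0],"rot":[0,0,0],"fingers":-0.34},{"linear":[-78,0,0],"rot":[0,0,0],"fingers":-0.34}]'
python3 -m pendant '[{"linear":[10,0,0],"rot":[0,0,0],"fingers":-0.34},{"linear":[20,0,-15],"rot":[0,0,0],"fingers":-0.34},{"linear":[35,0,-40],"rot":[0,0,0],"fingers":-0.34},{"linear":[70,-5,-60],"rot":[0,0,0],"fingers":-0.34},{"linear":[120,-15,-60],"rot":[0,0,0],"fingers":-0.34}]'
python3 - <<'E'
from h import *
to((.4815,.165,.06),0)
im=viewer.get_image("top"); cv2.imwrite("pics/t3.png",im)
for b in biscuits("top",im): print(*b)
E
```

```text
time_s: 4.35
tool_pos: [0.5504, -0.1106, 0.0055]
ee_rot: [2.22, 2.222, 0.0]
force: [0.1, 0.1, 0.4]
gripper_width: 0.334
time_s: 4.97
tool_pos: [0.5504, -0.1882, 0.0053]
ee_rot: [-2.222, -2.221, -0.0]
force: [0.1, 1.0, -0.2]
gripper_width: 0.33
time_s: 5.6
tool_pos: [0.5377, -0.0667, 0.0682]
ee_rot: [2.219, 2.217, 0.005]
force: [0.8, -0.0, 0.2]
gripper_width: 0.332
5.6 tcp [ 0.5377 -0.0667  0.0682] F [ 0.8 -0.   0.2] w 0.332
lin [232. -56.   8.] rot [ 0.006  0.001 -0.001]
[302.4 202. ] 339 [0.6351 0.0866]
[287.9 284.8] 355 [0.4807 0.1174]
```

```bash
python3 -m pendant '[{"linear":[55,-14,0],"rot":[0,0,0],"fingers":-0.34},{"linear":[110,-28,0],"rot":[0,0,0],"fingers":-0.34},{"linear":[165,-42,0],"rot":[0,0,0],"fingers":-0.34},{"linear":[220,-56,0],"rot":[0,0,0],"fingers":-0.34},{"linear":[232,-56,8],"rot":[0,0,0],"fingers":-0.34}]'
python3 - <<'E'
from h import *
to((.4815,.165,.005),0)
im=viewer.get_image("top"); cv2.imwrite("pics/t4.png",im)
E
```

```text
time_s: 6.28
tool_pos: [0.478, 0.1681, 0.0584]
ee_rot: [2.215, 2.228, 0.002]
force: [0.3, -1.7, -0.6]
gripper_width: 0.327
6.28 tcp [0.478  0.1681 0.0584] F [ 0.3 -1.7 -0.6] w 0.327
lin [-3.  3. 53.] rot [ 0.001 -0.001  0.006]
```

View pics/t4.png

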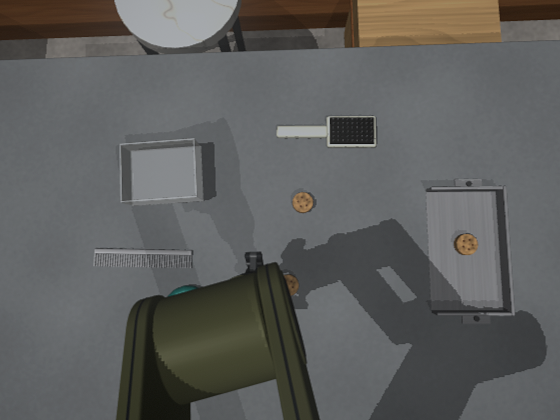

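Biscuit 2 is inside the tray at (467,244), with the others untouched. Now biscuit 1.

```bash
python3 -m pendant '[{"linear":[-1,3,15],"rot":[0,0,0],"fingers":-0.34},{"linear":[-1,3,30],"rot":[0,0,0],"fingers":-0.34},{"linear":[-1,3,45],"rot":[0,0,0],"fingers":-0.34},{"linear":[-1,3,53],"rot":[0,0,0],"fingers":-0.34},{"linear":[-1,3,53],"rot":[0,0,0],"fingers":-0.34}]'
python3 -m pendant '[{"linear":[-10,0,0],"rot":[0,0,0],"fingers":-0.34},{"linear":[-25,0,0],"rot":[0,0,0],"fingers":-0.34},{"linear":[-45,0,0],"rot":[0,0,0],"fingers":-0.34},{"linear":[-70,0,0],"rot":[0,0,0],"fingers":-0.34},{"linear":[-95,0,0],"rot":[0,0,0],"fingers":-0.34}]'
python3 - <<'E'
from h import *
to((.4815,-.19,.0055),0)
print(biscuits("wrist"), proj("wrist",(.4815,.0485,0.008)))
E
```

```text
time_s: 6.95
tool_pos: [0.4818, 0.1626, 0.0032]
ee_rot: [-2.222, -2.22, 0.003]
force: [0.6, 0.7, -0.6]
gripper_width: 0.337
time_s: 7.58
tool_pos: [0.4825, 0.0667, 0.0049]
ee_rot: [2.221, 2.221, 0.001]
force: [-0.1, -1.3, 0.1]
gripper_width: 0.333
7.58 tcp [0.4825 0.0667 0.0049] F [-0.1 -1.3  0.1] w 0.333
lin [-257.   -1.   -1.] rot [ 0.001  0.    -0.   ]
[] [280.26621205 314.39060943]
```

```bash
python3 -m pendant '[{"linear":[-15,0,0],"rot":[0,0,0],"fingers":-0.34},{"linear":[-40,0,0],"rot":[0,0,0],"fingers":-0.34},{"linear":[-65,0,0],"rot":[0,0,0],"fingers":-0.34},{"linear":[-90,0,0],"rot":[0,0,0],"fingers":-0.34},{"linear":[-115,0,0],"rot":[0,0,0],"fingers":-0.34}]'
python3 - <<'E'
from h import *
for d in models.recognise("wrist","biscuit_1") or []: print(d)
im=viewer.get_image("wrist"); cv2.imwrite("pics/w5.png",im)
for d in models.recognise("wrist","biscuit_1"): print(round(d["conf"],2),(np.array(d["box"])*[560,420,560,420]).round())
to((.4815,-.19,.0055),0)
E
```

```text
time_s: 8.25
tool_pos: [0.4825, -0.0477, 0.0046]
ee_rot: [2.221, 2.221, 0.001]
force: [0.3, 0.1, 0.6]
gripper_width: 0.329
{'box': [0.5018, 0.7961, 0.1429, 0.2164], 'conf': 0.61}
0.7 [280. 335.  84.  89.]
8.4 tcp [ 0.4826 -0.0478  0.0045] F [ 1.  -0.1  0.1] w 0.329
lin [-142.   -1.   -1.] rot [ 0.001  0.    -0.002]
```

The biscuit is still in the cradle (280,335). I'll finish this push, retract and head for biscuit 3.

```bash
python3 -m pendant '[{"linear":[-15,0,0],"rot":[0,0,0],"fingers":-0.34},{"linear":[-38,0,0],"rot":[0,0,0],"fingers":-0.34},{"linear":[-60,0,0],"rot":[0,0,0],"fingers":-0.34},{"linear":[-82,0,0],"rot":[0,0,0],"fingers":-0.34},{"linear":[-102,0,0],"rot":[0,0,0],"fingers":-0.34}]'
python3 -m pendant '[{"linear":[-15,0,0],"rot":[0,0,0],"fingers":-0.34},{"linear":[-27,0,0],"rot":[0,0,0],"fingers":-0.34},{"linear":[-35,0,0],"rot":[0,0,0],"fingers":-0.34},{"linear":[-40,0,0],"rot":[0,0,0],"fingers":-0.34},{"linear":[-40,0,0],"rot":[0,0,0],"fingers":-0.34}]'
python3 -m pendant '[{"linear":[10,0,0],"rot":[0,0,0],"fingers":-0.34},{"linear":[20,0,-15],"rot":[0,0,0],"fingers":-0.34},{"linear":[40,0,-45],"rot":[0,0,0],"fingers":-0.34},{"linear":[90,25,-60],"rot":[0,0,0],"fingers":-0.34},{"linear":[140,55,-60],"rot":[0,0,0],"fingers":-0.34}]'
python3 - <<'E'
from h import *
to((.640,.135,.06),6)
E
```

```text
time_s: 9.02
tool_pos: [0.4824, -0.1494, 0.0043]
ee_rot: [-2.22, -2.222, -0.0]
force: [0.6, 0.1, 0.3]
gripper_width: 0.331
time_s: 9.65
tool_pos: [0.4824, -0.1888, 0.0043]
ee_rot: [-2.222, -2.221, -0.0]
force: [-0.1, -0.4, 0.6]
gripper_width: 0.329
time_s: 10.28
tool_pos: [0.5386, -0.047, 0.067]
ee_rot: [2.22, 2.219, 0.003]
force: [0.5, -0.5, -0.5]
gripper_width: 0.331
10.28 tcp [ 0.5386 -0.047   0.067 ] F [ 0.5 -0.5 -0.5] w 0.331
lin [182. 101.   7.] rot [ 0.004  0.001 -0.105]
```

```bash
python3 -m pendant '[{"linear":[45,25,0],"rot":[0,0,0.03],"fingers":-0.34},{"linear":[90,50,0],"rot":[0,0,0.06],"fingers":-0.34},{"linear":[135,75,0],"rot":[0,0,0.09],"fingers":-0.34},{"linear":[182,101,5],"rot":[0,0,0.09],"fingers":-0.34},{"linear":[182,101,7],"rot":[0,0,0.09],"fingers":-0.34}]'
python3 - <<'E'
from h import *
to((.639,.135,.005),-5.2)
viewer.get_image("wrist")
for d in models.pinpoint("wrist","biscuit_3"):
    u,v=np.array(d["position"])*[560,420]; print(d["conf"],u,v,ray("wrist",u,v,0)[:2])
print(biscuits())
E
```

```text
time_s: 10.9
tool_pos: [0.6402, 0.1382, 0.0583]
ee_rot: [2.313, 2.124, 0.005]
force: [0.1, -0.3, 0.3]
gripper_width: 0.333
10.9 tcp [0.6402 0.1382 0.0583] F [ 0.1 -0.3  0.3] w 0.333
lin [-3. -1. 53.] rot [ 0.003 -0.002  0.006]
0.95 280.28 307.398 [0.63189166 0.08385979]
[(array([302.7, 202.3]), 323, array([0.6346, 0.086 ])), (array([466.6, 244.1]), 365, array([ 0.5497, -0.2146])), (array([469.7, 281.4]), 372, array([ 0.4817, -0.2154]))]
```

Biscuits 1 and 2 are in the tray at (0.482,-0.215) and (0.550,-0.215). Biscuit 3 is lined up, so I'm lowering and sweeping.

```bash
python3 -m pendant '[{"linear":[-1,-1,15],"rot":[0,0,0],"fingers":-0.34},{"linear":[-1,-1,30],"rot":[0,0,0],"fingers":-0.34},{"linear":[-1,-1,45],"rot":[0,0,0],"fingers":-0.34},{"linear":[-1,-1,53],"rot":[0,0,0],"fingers":-0.34},{"linear":[-1,-1,53],"rot":[0,0,0],"fingers":-0.34}]'
python3 -m pendant '[{"linear":[-10,0,0],"rot":[0,0,0],"fingers":-0.34},{"linear":[-25,0,0],"rot":[0,0,0],"fingers":-0.34},{"linear":[-45,0,0],"rot":[0,0,0],"fingers":-0.34},{"linear":[-70,0,0],"rot":[0,0,0],"fingers":-0.34},{"linear":[-95,0,0],"rot":[0,0,0],"fingers":-0.34}]'
python3 - <<'E'
from h import *
viewer.get_image("wrist")
for d in models.recognise("wrist","biscuit_1"): print(round(d["conf"],2),(np.array(d["box"])*[560,420,560,420]).round())
to((.610,-.188,.005),-5.2)
E
```

```text
time_s: 11.68
tool_pos: [0.6366, 0.132, 0.003]
ee_rot: [-2.319, -2.118, 0.003]
force: [-0.4, -0.1, 0.3]
gripper_width: 0.331
time_s: 12.3
tool_pos: [0.6287, 0.0357, 0.0048]
ee_rot: [2.319, 2.118, 0.001]
force: [0.1, 0.7, -0.1]
gripper_width: 0.332
0.69 [282. 330.  80.  93.]
12.4 tcp [0.6284 0.0341 0.0047] F [0.5 0.1 0.4] w 0.335
lin [-223.    2.   -0.] rot [ 0.     0.001 -0.002]
```

```bash
python3 -m pendant '[{"linear":[-15,0,0],"rot":[0,0,0],"fingers":-0.34},{"linear":[-40,0,0],"rot":[0,0,0],"fingers":-0.34},{"linear":[-65,0,0],"rot":[0,0,0],"fingers":-0.34},{"linear":[-90,1,0],"rot":[0,0,0],"fingers":-0.34},{"linear":[-115,1,0],"rot":[0,0,0],"fingers":-0.34}]'
python3 -m pendant '[{"linear":[-25,0,0],"rot":[0,0,0],"fingers":-0.34},{"linear":[-50,0,0],"rot":[0,0,0],"fingers":-0.34},{"linear":[-75,0,0],"rot":[0,0,0],"fingers":-0.34},{"linear":[-95,1,0],"rot":[0,0,0],"fingers":-0.34},{"linear":[-106,1,0],"rot":[0,0,0],"fingers":-0.34}]'
python3 -m pendant '[{"linear":[10,0,0],"rot":[0,0,0],"fingers":-0.34},{"linear":[22,0,-15],"rot":[0,0,0],"fingers":-0.34},{"linear":[40,0,-45],"rot":[0,0,0],"fingers":-0.34},{"linear":[90,0,-90],"rot":[0,0,0],"fingers":-0.34},{"linear":[145,0,-120],"rot":[0,0,0],"fingers":-0.34}]'
python3 -m pendant '[{"linear":[50,-10,-10],"rot":[0,0,0],"fingers":-0.34},{"linear":[100,-20,-20],"rot":[0,0,0],"fingers":-0.34},{"linear":[130,-30,-30],"rot":[0,0,0],"fingers":-0.34},{"linear":[130,-30,-30],"rot":[0,0,0],"fingers":-0.34},{"linear":[130,-30,-30],"rot":[0,0,0],"fingers":-0.34}]'
python3 - <<'E'
from h import *
im=viewer.get_image("top"); cv2.imwrite("pics/t6.png",im)
for b in biscuits("top",im): print(*b)
o=ctrl.get_obs(); print(o["tool_pos"],o["time_s"])
E
```

```text
time_s: 13.02
tool_pos: [0.6195, -0.0778, 0.0045]
ee_rot: [2.318, 2.12, 0.001]
force: [-0.2, -0.1, -0.4]
gripper_width: 0.333
time_s: 13.65
tool_pos: [0.611, -0.1837, 0.0044]
ee_rot: [2.32, 2.118, 0.0]
force: [0.4, 0.6, 0.4]
gripper_width: 0.331
time_s: 14.28
tool_pos: [0.6242, -0.0398, 0.1248]
ee_rot: [2.318, 2.118, 0.003]
force: [1.0, 0.2, 0.0]
gripper_width: 0.33
time_s: 14.9
tool_pos: [0.605, 0.0907, 0.1525]
ee_rot: [2.317, 2.121, 0.0]
force: [-0.9, -0.9, -0.5]
gripper_width: 0.331
[0.60509351 0.08994295 0.15212593] 14.95
```

View pics/t6.png

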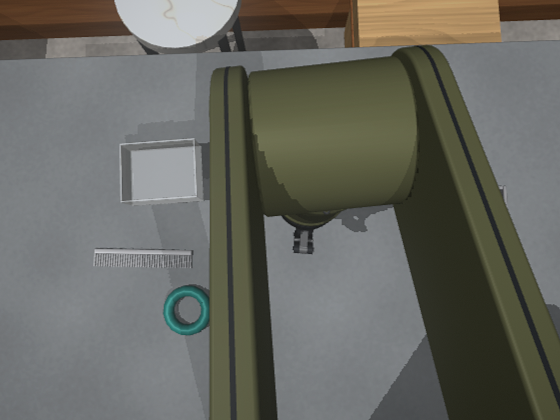

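The arm hides the tray from the top camera. I'll move it aside, back and left, and look again.

```bash
python3 -m pendant '[{"linear":[10,-50,-10],"rot":[0,0,0],"fingers":-0.34},{"linear":[25,-100,-20],"rot":[0,0,0],"fingers":-0.34},{"linear":[50,-150,-30],"rot":[0,0,0],"fingers":-0.34},{"linear":[80,-160,-30],"rot":[0,0,0],"fingers":-0.34},{"linear":[80,-160,-30],"rot":[0,0,0],"fingers":-0.34}]'
python3 - <<'E'
from h import *
im=viewer.get_image("top"); s=viewer.get_image("side")
for b in biscuits("top",im): print(*b)
cv2.imwrite("pics/a7.png",cv2.resize(np.hstack([im,s]),(800,300),interpolation=cv2.INTER_AREA))
for l in ["chew_ring","brush","comb","tub"]:
    for d in models.pinpoint("top",l)[:1]:
        u,v=d["position"][0]*560,d["position"][1]*420
        print(l,round(d["conf"],2),round(u),round(v),ray("top",u,v,0)[:2])
E
```

```text
time_s: 15.58
tool_pos: [0.4527, 0.1844, 0.1821]
ee_rot: [2.318, 2.121, 0.001]
force: [0.6, -0.1, 0.0]
gripper_width: 0.327
[461.4 212.9] 381 [ 0.6079 -0.2091]
[465.8 244.1] 395 [ 0.5499 -0.2131]
[469.2 281.4] 390 [ 0.4817 -0.2146]
chew_ring 0.56 188 309 [0.43771286 0.30633347]
brush 0.62 327 133 [0.77262727 0.03490071]
comb 0.95 142 260 [0.53056302 0.397584  ]
tub 0.95 165 178 [0.69059245 0.35337068]
```

View pics/a7.png

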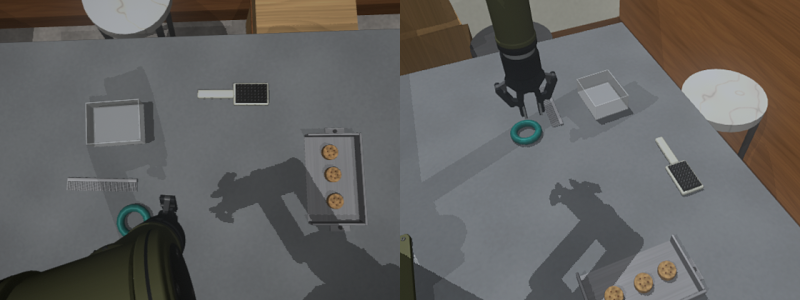

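Both views show the three biscuits flat in the tray, about 40 mm past the mouth line at their near edges. The arm is clear and the other things are in place, so I'm handing in.

```bash
python3 -c "
from station import ctrl
print(ctrl.job_done())"
```

```text
the job is handed in; nothing more can be done
None
```

All three biscuits are in the catch tray. I pushed them one at a time along the bench with the fingertips about 28 mm apart as a cradle, and never gripped or lifted one. I handed the job in at about 16 s of the 64 s allowed.

- **Biscuits:** the final top view puts them at about (0.608, -0.209), (0.550, -0.213) and (0.482, -0.215). The tray's inside runs roughly x 0.433 to 0.65 and y -0.15 to -0.28, so they are wholly inside. The top and side views show them flat, though the side view cuts one off at its edge.
- **Other things:** the chew ring, brush, comb and tub read within 3 to 9 mm of where they started. I put that down to detection noise, as the fingers and gripper stayed well clear of them throughout.
- **Forces and arm:** the force readings I took stayed under about 2 N, and the arm was raised and touching nothing at hand-in.
- **Checks that failed:** one colour check in the wrist view found no biscuit, probably because of my size filter; the trained detector then showed biscuit 1 still between the fingers. The first top view after the last push was blocked by the arm, so I moved it aside and looked again.

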